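# Snap the seed box lid shut all round

### The job

The lid of the white seed box is not fully closed: go round its rim and press down each of its four raised sections with a fingertip until it clicks shut, so that the whole rim is level. Only press: do not pick up, tip or shift the box, leave the tin and the wooden marker where they lie on the lid, and leave the other things on the table alone.

Things in the scene. Friction and masses are not known exactly. Their poses are not given: they have to be found in the camera images.
- seedbox: Loose white seed box (about 0.9 kg, slides if pushed sideways) with a pale olive clip-on lid: 200 mm along its x, 150 mm along its y, 78 mm tall with the lid shut. Origin: centre of the underside, z up.
- lid_centre (a point): Centre of the lid's recessed middle panel, on its top, 73 mm above the table. Round it runs the rim: four fixed corners (26 mm squares, tops 78 mm above the table) and between them four separate sections hinged at their inner edges. A section not shut slopes up to its outer edge, up to 9 mm above the corners; a shut one is level with them. At the start all four stand up.
- tin: Small loose aluminium tin standing on the lid's centre panel, 32 mm across, 22 mm tall (its top 95 mm above the table), origin at its underside. To be left there.
- marker: Small loose wooden plant marker lying on the lid's centre panel, 56 x 14 x 6 mm, origin at its underside. To be left there.
- rim_long_a (a joint): Tilt of the long rim section on the box's +y side, rad: 0 = sprung fully up, 0.32 = shut. 146 x 28 x 5 mm; hinge line 49 mm from the box's centre, 75.5 mm above the table. Springs back up if let go before about 0.19; past that snaps shut by itself and stays. Needs about 8 N straight down on its middle line, 6 N at its outer edge, most at the start.
- rim_long_a_top (a point): Point on the upper face of that section, middle of its length, 18 mm out from the hinge line; it moves with it. When shut it lies 67 mm from the box's centre and 78 mm above the table; fully up, 6 mm higher.
- rim_long_b (a joint): Tilt of the long rim section on the box's -y side, rad: 0 = sprung fully up, 0.32 = shut. 146 x 28 x 5 mm; hinge line 49 mm from the box's centre, 75.5 mm above the table. Springs back up if let go before about 0.19; past that snaps shut by itself and stays. Needs about 8 N straight down on its middle line, 6 N at its outer edge, most at the start.
- rim_long_b_top (a point): Point on the upper face of that section, middle of its length, 18 mm out from the hinge line; it moves with it. When shut it lies 67 mm from the box's centre and 78 mm above the table; fully up, 6 mm higher.
- rim_short_a (a joint): Tilt of the short rim section on the box's +x side, rad: 0 = sprung fully up, 0.32 = shut. 96 x 28 x 5 mm; hinge line 74 mm from the box's centre, 75.5 mm above the table. Springs back up if let go before about 0.19; past that snaps shut by itself and stays. Needs about 8 N straight down on its middle line, 6 N at its outer edge, most at the start.
- rim_short_a_top (a point): Point on the upper face of that section, middle of its length, 18 mm out from the hinge line; it moves with it. When shut it lies 92 mm from the box's centre and 78 mm above the table; fully up, 6 mm higher.
- rim_short_b (a joint): Tilt of the short rim section on the box's -x side, rad: 0 = sprung fully up, 0.32 = shut. 96 x 28 x 5 mm; hinge line 74 mm from the box's centre, 75.5 mm above the table. Springs back up if let go before about 0.19; past that snaps shut by itself and stays. Needs about 8 N straight down on its middle line, 6 N at its outer edge, most at the start.
- rim_short_b_top (a point): Point on the upper face of that section, middle of its length, 18 mm out from the hinge line; it moves with it. When shut it lies 92 mm from the box's centre and 78 mm above the table; fully up, 6 mm higher.
- jar: Loose bystander: amber glass jar with a steel cap, 60 mm across, 85 mm tall, beside the work, to be left alone.
- pot: Loose bystander: small terracotta pot standing upside down, 76 mm across, 70 mm tall, to be left alone.
- packets_a: Loose bystander: bundle of paper seed packets, 85 x 60 x 12 mm, lying flat, to be left alone.

How it is judged:
By the outcome, as a careful person would: the job done as asked, in the order asked, and still so for the second after the job is handed in, with the robot touching nothing.
It also fails if it takes over 48 s, if anything falls off the work surface, if the arm or the gripper's body presses on something with over 40 N, if the wrist force passes 120 N, or if a joint passes its speed limit or range.

### The arm

A 6-joint arm with a two-finger parallel gripper is mounted at the origin on the work surface. World frame = base frame: x ahead of the robot, y to its left, z up, the work surface at z = 0. Lengths are in m, angles in rad, forces in N, time in s.
With the tool pointing down it reaches from about 0.4 to 0.925 m from the base axis. Payload 3.4 kg.
Tool frame: the origin (TCP) lies on the centre line of the jaws, within the pads' length; the fingertips stand 17 mm ahead of it and the grasp point (between the pads) lies 2 mm behind it; y points along the fingers, z is the direction in which the jaws open and shut, and the axes are right-handed (so a half turn about y gives the same grasp; the last joint's range is limited). The gripper opens to 85 mm and grips with 20 to 120 N. Pads are 22 mm wide; open, the fingers measure 114 mm over their backs; the gripper's body (76 mm by 85 mm) begins 54 mm behind the grasp point. The pads swing forward as they close: fully open they stand 13 mm farther back than shut.
Start: joints at [1.093, 0.307, 1.506, -0, 1.328, -0.073], TCP at [0.226, 0.529, 0.248] pointing down, gripper open.
Joint ranges: [-3.12, 3.12], [-1.05, 2.28], [0.14, 2.33], [-1.42, 4.57], [0.1, 2.73], [-2.68, 2.68]. Speed limits (rad/s): [2.57, 2.57, 3.14, 3.14, 3.14, 3.14].

### API

Orientations are given as a 3x3 rotation matrix whose columns are the frame's x, y, z axes.
In Python, from plant import ctrl gives the robot as it stands. The module is installed in compiled form; this text tells all that it offers.
- The arm moves only by the tool step_arm, never from a script. Its argument "steps" is a list of rows, each an object of numbers: "x", "y", "z": the shift along the tool's x, y, z in cm; "turn": the turn about the tool's y in degrees. In form: [{"x": .., "y": .., "z": .., "turn": ..}, ...]. A call has 1 to 20 rows; each row is the pose to reach, as a shift and turn from the pose commanded when the call began, along the tool's axes at that moment; what a row does not reach only later rows make up. A row lasts 1/12 s, in which the tool goes at most 41.7 mm and 7.16 degrees, less where a joint would pass 70% of its speed; a pose out of reach is approached as far as the arm can. A call with a gripper value outside its range is refused whole. "jaw" is the gripper command: -1 is shut, 1 is fully open, values between are in proportion, set as the call begins (left out, the last holds). The fingers move at their own pace and stop on an object; the grip force is fixed at half the most. Time passes only in rows, so rows that repeat a pose let the fingers close. It gives the time, the measured TCP pose, the force and the opening at its end, in the units of the state.
- ctrl.get_state(): the state, without advancing time (a new reading comes with each control period).
- ctrl.read_camera(name): name is "side" or "top"; returns a dict with "frame" (420x560x3 uint8, blue, green, red), "vfov" (degrees; the focal length in pixels is half the picture's height over the tangent of half this angle, whatever the lens; pixels are square), "cx", "cy" (the principal point, pixels), "pose" (4x4, takes a point from camera to world coordinates). Camera axes: x right, y down, z forward; pixel columns grow to the right and rows downward; lengths in m; the calibration is good to about 2 mm. A picture is of the moment at which its call begins. There is no depth.
- ctrl.sign_off(): hands the job in, once; it reports no verdict.
Trained networks look in the newest picture that a camera, given by its name, has taken for a name from the list of things; names that differ only in an ending like _2 or _b are one class to them, and where a whole thing is asked for, a point or a joint stands for the part that bears it (a point fixed in the world has none). Each returns a list of dicts, best first, with "conf" (0 to 1); they miss things now and then, are a little off and sometimes report something else, mostly with a low value. They report only what shows in the picture. A call takes as long as a camera call.
- ctrl.look_for(thing, camera): "rect" ([left, top, right, bottom] in pixels, round what is visible of it).
- ctrl.mark_of(thing, camera): "point" ([column, row] in pixels: a listed point, or the origin of a listed thing).
The state is a dict: "clock": time; "q": joint angles; "joint_vel": joint speeds; "effort": joint torques, N m; "ee_pos": TCP position; "eef_rot": TCP orientation; "force": force on the tool from outside, world axes, zero at the start; "wrist_torque": the same for the moment, N m; "grip_width": finger opening in m.
Only numpy, scipy, OpenCV 4.12 (cv2) and the standard library are available. Lean on these libraries where they do the work, as an engineer would, in place of code of your own. Each camera call takes 0.05 s, during which the arm holds its last target.

## Working session

There is one attempt and no reset: what is moved stays moved. The work goes in short steps, Python scripts to look and compute and a tool call to move; the robot and the scene stay as the last step left them, time stands still between calls to the robot, and variables do not carry over. Pictures are saved under pics/ and viewed, and the job is handed in when it is done.

Besides the shell and the picture viewer there is one more tool, called after ">>>" as name(argument=value, ...), one argument or row to a line, values as JSON. step_arm: Moves the arm, as the interface text tells. Its arguments: {"type":"object","properties":{"steps":{"type":"array"},"jaw":{"type":"number"}},"required":["steps"]}

```bash
mkdir -p pics
cat > h.py <<'E'
import numpy as np, cv2
from plant import ctrl
def grab(c,name):
    r=ctrl.read_camera(c); cv2.imwrite('pics/'+name,r['frame']); return r
def f(r): return r['frame'].shape[0]/2/np.tan(np.radians(r['vfov'])/2)
def ray(r,p):
    F=f(r); d=np.array([(p[0]-r['cx'])/F,(p[1]-r['cy'])/F,1]); P=np.array(r['pose']); return P[:3,3],P[:3,:3]@d
def at_z(r,p,z):
    o,d=ray(r,p); return o+d*(z-o[2])/d[2]
def proj(r,X):
    P=np.array(r['pose']); c=P[:3,:3].T@(np.array(X)-P[:3,3]); F=f(r); return np.array([r['cx']+F*c[0]/c[2],r['cy']+F*c[1]/c[2]])
def tri(r1,p1,r2,p2):
    o1,d1=ray(r1,p1);o2,d2=ray(r2,p2);A=np.stack([d1,-d2],1);s=np.linalg.lstsq(A,o2-o1,rcond=None)[0]
    a,b=o1+d1*s[0],o2+d2*s[1]; return (a+b)/2,np.linalg.norm(a-b)
E
python3 - <<'E'
from h import *
np.set_printoptions(precision=4,suppress=True)
s=ctrl.get_state()
for k in s: print(k,np.array(s[k]))
R={}
for c in('top','side'):
    R[c]=grab(c,c+'0.png'); r=R[c]; print(c,r['vfov'],r['cx'],r['cy'],np.array(r['pose']))
for n in ['seedbox','lid_centre','tin','marker','rim_long_a_top','rim_short_a_top','jar','pot','packets_a']:
    for c in R:
        print(n,c,[(round(m['conf'],2),np.round(m['point'],1)) for m in ctrl.mark_of(n,c)][:4])
        if n in('seedbox','rim_long_a_top','rim_short_a_top'): print('  rect',[(round(m['conf'],2),np.round(m['rect'])) for m in ctrl.look_for(n,c)][:4])
E
```

```text
clock 0.0
q [ 1.0925  0.3075  1.5077 -0.      1.3284 -0.0735]
joint_vel [-0.      0.0003  0.0007  0.0004  0.0023 -0.    ]
effort [ -0.0014 -45.7542 -25.1916  -0.0002   0.0134  -0.    ]
ee_pos [0.2262 0.5279 0.2474]
eef_rot [[ 0.9192 -0.0009  0.3938]
 [-0.3938 -0.0018  0.9192]
 [-0.0001 -1.     -0.002 ]]
force [ 0.3522  0.2837 -0.8157]
wrist_torque [-0.0212  0.0357 -0.0382]
grip_width 0.08546194791935861
top 50.00814115329763 274.9714129659368 199.5308296203085 [[ 0.0087 -0.9919  0.1267  0.3917]
 [-0.9999 -0.0074  0.0109 -0.0071]
 [-0.0099 -0.1268 -0.9919  1.4291]
 [ 0.      0.      0.      1.    ]]
side 56.58461992385532 275.2529141617173 206.40861175781686 [[ 0.9303 -0.2691  0.2492  0.314 ]
 [-0.3666 -0.7029  0.6095 -0.5789]
 [ 0.0112 -0.6584 -0.7526  0.8116]
 [ 0.      0.      0.      1.    ]]
seedbox top [(0.95, array([289.7, 197. ]))]
  rect [(0.68, array([157., 175., 182., 199.])), (0.55, array([251., 161., 329., 225.]))]
seedbox side [(0.55, array([291.4, 234.9]))]
  rect [(0.65, array([245., 183., 352., 278.])), (0.43, array([294., 185., 336., 226.]))]
lid_centre top [(0.77, a
[... 320 characters left out ...]

  rect [(0.79, array([274., 202., 320., 223.])), (0.19, array([250., 160., 331., 223.]))]
rim_long_a_top side [(0.92, array([277.1, 229.7])), (0.7, array([320. , 244.3]))]
  rect [(0.9, array([253., 210., 302., 256.]))]
rim_short_a_top top [(0.69, array([262.8, 197.1])), (0.42, array([404.6, 186.5]))]
  rect []
rim_short_a_top side [(0.6, array([270.9, 196.6]))]
  rect [(0.55, array([260., 184., 288., 207.]))]
jar top [(0.84, array([407.8, 185.7]))]
jar side [(0.89, array([381.7, 374.1]))]
pot top [(0.62, array([169.9, 184.1]))]
pot side [(0.79, array([250.7, 146.2])), (0.36, array([318.5, 243.8]))]
packets_a top [(0.85, array([164.3, 233. ]))]
packets_a side [(0.75, array([208.1, 153.1]))]
```

Run:
```python
import cv2
a=cv2.imread('pics/top0.png');cv2.imwrite('pics/topc.png',cv2.resize(a[140:250,220:360],None,fx=5,fy=5,interpolation=cv2.INTER_CUBIC))
a=cv2.imread('pics/side0.png');cv2.imwrite('pics/sidec.png',cv2.resize(a[170:290,230:370],None,fx=5,fy=5,interpolation=cv2.INTER_CUBIC))
```

```text
(no output)
```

View pics/top0.png

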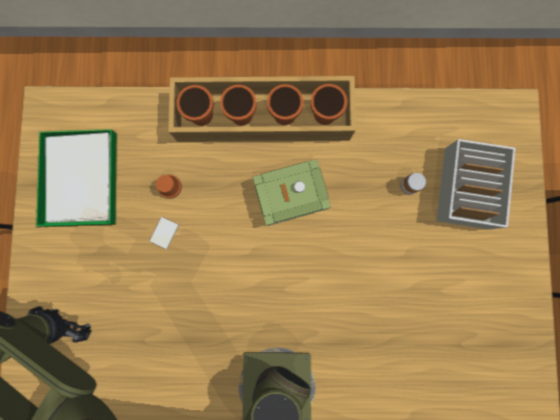

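View pics/side0.png

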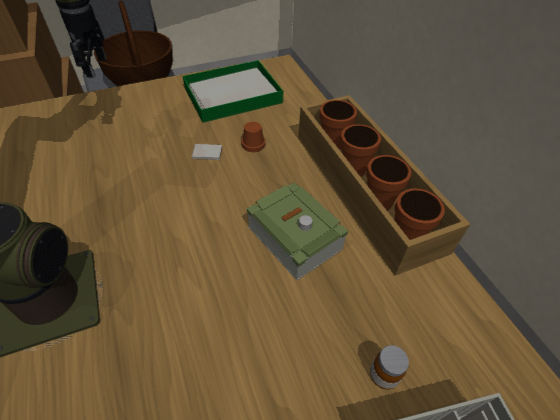

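View pics/topc.png

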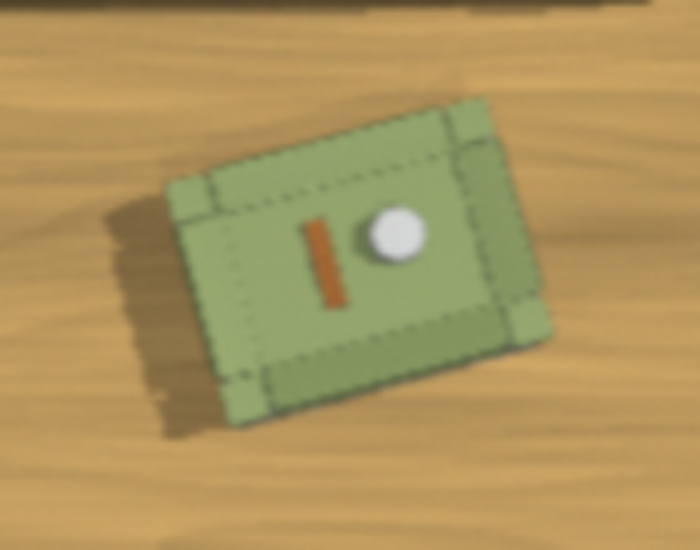

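View pics/sidec.png

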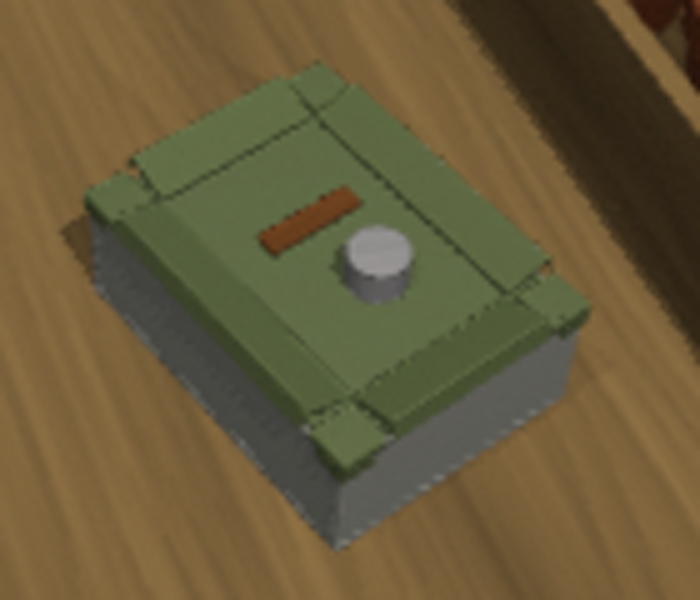

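The box lies at about (290,193) in the top picture, its long side mostly along world y. All four sections are raised. The tin sits at (300,187) and the marker at (285,192), both on the centre panel. Next I'll measure the lid corners from both views.

Run:
```python
from h import *
np.set_printoptions(precision=4,suppress=True)
T=ctrl.read_camera('top');S=ctrl.read_camera('side')
ct=np.array([(167,182),(487,97),(552,340),(235,425)])/5+[220,140]-.4
cs=np.array([(320,62),(588,305),(345,472),(88,195)])/5+[230,170]-.4
W=[]
for a,b in zip(ct,cs):
    X,e=tri(T,a,S,b); W.append(at_z(T,a,.078)); print(X,e,at_z(T,a,.078),at_z(S,b,.078))
W=np.array(W); print('centre',W.mean(0))
print([np.linalg.norm(W[i]-W[(i+1)%4]) for i in range(4)])
d=W[1]-W[0]+W[2]-W[3]; print('long dir deg',np.degrees(np.arctan2(d[1],d[0])))
d=W[0]-W[3]+W[1]-W[2]; print('short dir deg',np.degrees(np.arctan2(d[1],d[0])))
WS=np.array([at_z(S,b,.078) for b in cs]); print('side centre',WS.mean(0))
d=WS[1]-WS[0]+WS[2]-WS[3]; print('long dir deg',np.degrees(np.arctan2(d[1],d[0])))
for n in ['tin','marker','jar']:
    print(n,tri(T,ctrl.mark_of(n,'top')[0]['point'],S,ctrl.mark_of(n,'side')[0]['point']))
print('tin top', at_z(T,(220+398/5-.4,140+234/5-.4),.095))
```

```text
[0.6342 0.0756 0.0802] 0.002818349669967882 [0.636  0.0753 0.078 ] [0.6338 0.0777 0.078 ]
[ 0.6884 -0.119   0.0809] 0.0023280324665602373 [ 0.6901 -0.1197  0.078 ] [ 0.6887 -0.1169  0.078 ]
[ 0.5426 -0.1591  0.0754] 0.0027923778403980827 [ 0.5409 -0.1584  0.078 ] [ 0.5431 -0.1609  0.078 ]
[0.4884 0.0321 0.0797] 0.0008630518833598799 [0.4881 0.0322 0.078 ] [0.4893 0.0335 0.078 ]
centre [ 0.5888 -0.0426  0.078 ]
[np.float64(0.2023632513064424), np.float64(0.1541070536865987), np.float64(0.19778278198990398), np.float64(0.15404380578871016)]
long dir deg -74.50027222180739
short dir deg 15.391513589411746
side centre [ 0.5887 -0.0416  0.078 ]
long dir deg -74.37648953432729
tin (array([ 0.6041, -0.0669,  0.0749]), np.float64(0.0033521331333979287))
marker (array([ 0.5874, -0.022 ,  0.0752]), np.float64(0.008629532756659732))
jar (array([ 0.6207, -0.4145, -0.001 ]), np.float64(0.0045185079524502954))
tin top [ 0.6023 -0.0647  0.095 ]
```

The box centre is about (0.589, -0.042), with the long axis at -74.5°. The views agree on this to 1–2 mm. I'll shut the jaws, turn the tool to line up with the box and go above the +y-end short section.

>>> step_arm(
  steps=[
    {"x":49.9,"y":3,"z":-30.7,"turn":-38.7},
    {"x":49.9,"y":3,"z":-30.7,"turn":-38.7},
    {"x":49.9,"y":3,"z":-30.7,"turn":-38.7},
    {"x":49.9,"y":3,"z":-30.7,"turn":-38.7},
    {"x":49.9,"y":3,"z":-30.7,"turn":-38.7},
    {"x":49.9,"y":3,"z":-30.7,"turn":-38.7},
    {"x":49.9,"y":3,"z":-30.7,"turn":-38.7},
    {"x":49.9,"y":3,"z":-30.7,"turn":-38.7},
    {"x":49.9,"y":3,"z":-30.7,"turn":-38.7},
    {"x":49.9,"y":3,"z":-30.7,"turn":-38.7},
    {"x":49.9,"y":3,"z":-30.7,"turn":-38.7},
    {"x":49.9,"y":3,"z":-30.7,"turn":-38.7},
    {"x":49.9,"y":3,"z":-30.7,"turn":-38.7},
    {"x":49.9,"y":3,"z":-30.7,"turn":-38.7},
    {"x":49.9,"y":3,"z":-30.7,"turn":-38.7},
    {"x":49.9,"y":3,"z":-30.7,"turn":-38.7},
    {"x":49.9,"y":3,"z":-30.7,"turn":-38.7},
    {"x":49.9,"y":8,"z":-30.7,"turn":-38.7},
    {"x":49.9,"y":8,"z":-30.7,"turn":-38.7},
    {"x":49.9,"y":8,"z":-30.7,"turn":-38.7},
  ],
  jaw=-1,
)

```text
clock: 3.37
ee_pos: [0.5602, 0.051, 0.1654]
eef_rot: [[0.963, -0.009, -0.269], [0.269, 0.0, 0.963], [-0.008, -1.0, 0.003]]
force: [-0.8, -0.5, 0.5]
grip_width: 0.0001
```

```bash
cat > look.py <<'E'
from h import *
import sys
n=sys.argv[1]
T=grab('top','t%s.png'%n);S=grab('side','s%s.png'%n)
a=cv2.resize(T['frame'][120:260,200:380],None,fx=4,fy=4,interpolation=cv2.INTER_CUBIC)
b=cv2.resize(S['frame'][150:290,220:380],None,fx=4,fy=4,interpolation=cv2.INTER_CUBIC)
cv2.imwrite('pics/tc%s.png'%n,a);cv2.imwrite('pics/sc%s.png'%n,b)
s=ctrl.get_state();print(s['clock'],np.round(s['ee_pos'],4),np.round(s['force'],2))
E
python3 look.py 1
```

```text
3.4667 [0.5634 0.0509 0.1685] [ 0.89  1.39 -0.06]
```

View pics/tc1.png

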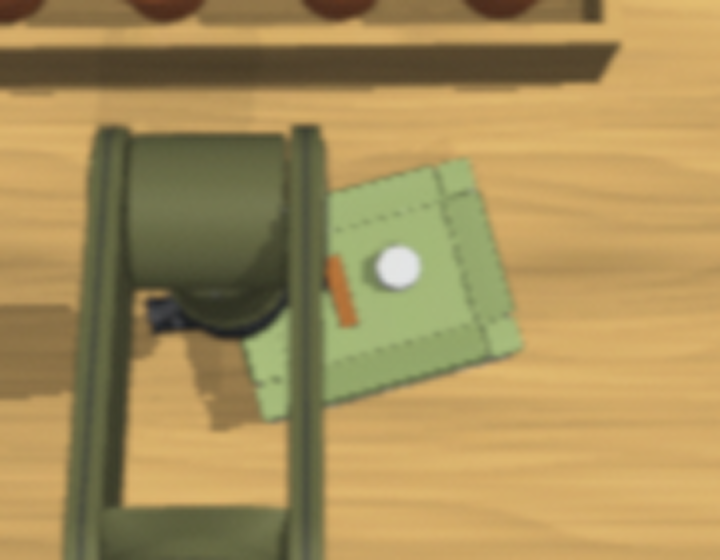

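View pics/sc1.png

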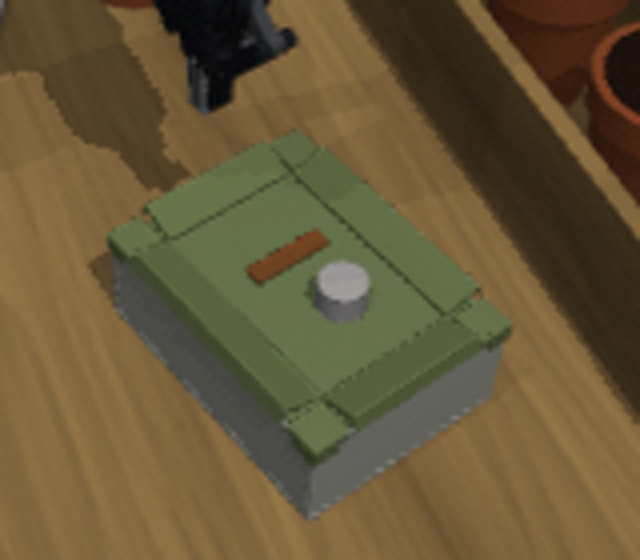

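Run:
```python
from h import *
s=ctrl.get_state();p=np.array(s['ee_pos']);Rm=np.array(s['eef_rot']);print(p,Rm.round(3),s['force'])
S=grab('side','s2.png')
for y in (-.08,-.03,0,.017): 
  for x in (-.04,0,.04): 
    q=proj(S,p+Rm@[x,y,0]); print(y,x,q.round(1),((q-[220,150]+.4)*4).round())
  for z in (-.04,.04): q=proj(S,p+Rm@[0,y,z]); print(y,'z',z,q.round(1),((q-[220,150]+.4)*4).round())
cv2.imwrite('pics/sc2.png',cv2.resize(S['frame'][80:200,210:370],None,fx=5,fy=5,interpolation=cv2.INTER_CUBIC))
```

```text
[0.56335666 0.05090215 0.16847477] [[ 0.963 -0.002 -0.269]
 [ 0.269  0.     0.963]
 [-0.001 -1.     0.001]] [ 0.89466089  1.39287487 -0.06341955]
-0.08 -0.04 [258.3 151. ] [155.   6.]
-0.08 0 [273.  144.1] [213. -22.]
-0.08 0.04 [287.1 137.3] [270. -49.]
-0.08 z -0.04 [284.  153.7] [258.  16.]
-0.08 z 0.04 [262.4 134.9] [171. -59.]
-0.03 -0.04 [258.8 167.8] [157.  73.]
-0.03 0 [272.8 160.8] [213.  45.]
-0.03 0.04 [286.3 154. ] [267.  18.]
-0.03 z -0.04 [283.3 170.4] [255.  83.]
-0.03 z 0.04 [262.7 151.6] [172.   8.]
0 -0.04 [259.  177.2] [158. 110.]
0 0 [272.7 170.2] [212.  82.]
0 0.04 [285.9 163.4] [265.  55.]
0 z -0.04 [283.  179.8] [254. 121.]
0 z 0.04 [262.8 161.1] [173.  46.]
0.017 -0.04 [259.2 182.3] [158. 131.]
0.017 0 [272.6 175.3] [212. 103.]
0.017 0.04 [285.7 168.6] [264.  76.]
0.017 z -0.04 [282.8 184.9] [253. 141.]
0.017 z 0.04 [262.9 166.2] [173.  66.]
```

View pics/sc2.png

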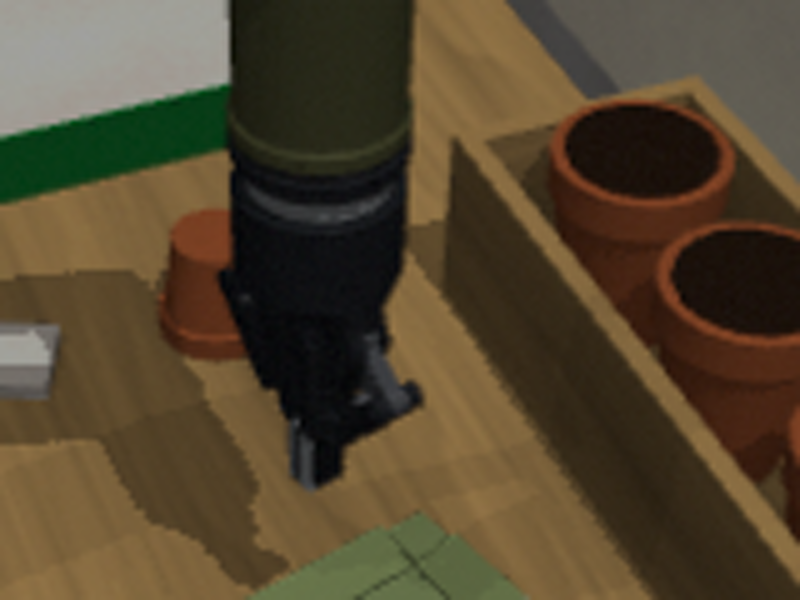

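The fingertip projects where it should, at about (273,177) in the side view, and it is over the section's outer half. All four sections still stand up. I'll descend to just above the section and then press in small steps.

>>> step_arm(
  steps=[
    {"y":3},
    {"y":5.5},
    {"y":6.0},
    {"y":6.2},
    {"y":6.4},
    {"y":6.6},
    {"y":6.7},
    {"y":6.8},
    {"y":6.8},
  ],
)

```text
$.steps[0]: bad value
```

>>> step_arm(
  steps=[
    {"x":0,"y":3,"z":0,"turn":0},
    {"x":0,"y":5.5,"z":0,"turn":0},
    {"x":0,"y":6.0,"z":0,"turn":0},
    {"x":0,"y":6.2,"z":0,"turn":0},
    {"x":0,"y":6.4,"z":0,"turn":0},
    {"x":0,"y":6.6,"z":0,"turn":0},
    {"x":0,"y":6.7,"z":0,"turn":0},
    {"x":0,"y":6.8,"z":0,"turn":0},
    {"x":0,"y":6.8,"z":0,"turn":0},
  ],
)

```text
clock: 4.27
ee_pos: [0.5656, 0.0504, 0.1022]
eef_rot: [[0.964, 0.004, -0.267], [0.267, 0.001, 0.964], [0.004, -1.0, 0.0]]
force: [-0.6, 2.6, 5.0]
grip_width: 0.0001
```

>>> step_arm(
  steps=[
    {"x":0,"y":0.1,"z":0,"turn":0},
    {"x":0,"y":0.2,"z":0,"turn":0},
    {"x":0,"y":0.3,"z":0,"turn":0},
    {"x":0,"y":0.4,"z":0,"turn":0},
    {"x":0,"y":0.5,"z":0,"turn":0},
    {"x":0,"y":0.5,"z":0,"turn":0},
  ],
)

```text
clock: 4.77
ee_pos: [0.564, 0.0496, 0.0951]
eef_rot: [[0.964, -0.001, -0.267], [0.267, -0.0, 0.964], [-0.001, -1.0, -0.0]]
force: [-0.6, -0.5, 0.3]
grip_width: -0.0002
```

It snapped shut: the force dropped to about 0 with the tip at 78 mm. A slight extra press will confirm it, and then I'll lift.

>>> step_arm(
  steps=[
    {"x":0,"y":0.1,"z":0,"turn":0},
    {"x":0,"y":0.1,"z":0,"turn":0},
    {"x":0,"y":0.1,"z":0,"turn":0},
  ],
)

```text
clock: 5.02
ee_pos: [0.564, 0.0496, 0.095]
eef_rot: [[0.964, -0.0, -0.267], [0.267, -0.0, 0.964], [-0.0, -1.0, -0.0]]
force: [-2.3, -0.8, 8.0]
grip_width: -0.0001
```

>>> step_arm(
  steps=[
    {"x":0,"y":-2,"z":0,"turn":0},
    {"x":0,"y":-4.5,"z":0,"turn":0},
    {"x":3,"y":-5,"z":-2,"turn":0},
    {"x":5,"y":-5,"z":-5,"turn":0},
    {"x":7,"y":-5,"z":-8,"turn":0},
    {"x":7,"y":-5,"z":-9.5,"turn":0},
    {"x":7,"y":-5,"z":-9.5,"turn":0},
    {"x":7,"y":-5,"z":-9.5,"turn":0},
    {"x":7,"y":-5,"z":-9.5,"turn":0},
    {"x":7,"y":-5,"z":-9.5,"turn":0},
  ],
)

```text
clock: 5.85
ee_pos: [0.6556, -0.022, 0.1438]
eef_rot: [[0.963, -0.002, -0.268], [0.268, 0.001, 0.963], [-0.002, -1.0, 0.001]]
force: [-1.1, -0.0, 0.2]
grip_width: -0.0003
```

```bash
python3 look.py 3
```

```text
5.95 [ 0.6561 -0.022   0.1442] [ 0.33  0.48 -0.24]
```

View pics/sc3.png

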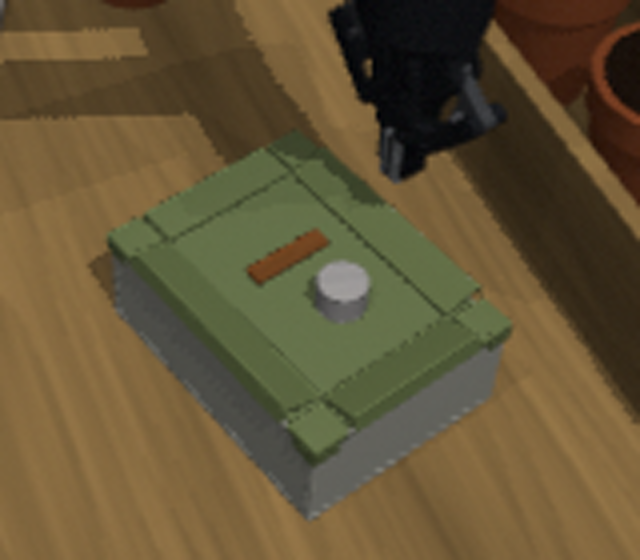

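The +y-end section is now level with its corners at (165,210). The box, tin and marker have not moved. The tip is over the far long section, so I press there next.

>>> step_arm(
  steps=[
    {"x":0,"y":2,"z":0,"turn":0},
    {"x":0,"y":3.3,"z":0,"turn":0},
    {"x":0,"y":3.7,"z":0,"turn":0},
    {"x":0,"y":4.0,"z":0,"turn":0},
    {"x":0,"y":4.15,"z":0,"turn":0},
    {"x":0,"y":4.3,"z":0,"turn":0},
    {"x":0,"y":4.4,"z":0,"turn":0},
  ],
)

```text
clock: 6.53
ee_pos: [0.6573, -0.0224, 0.1012]
eef_rot: [[0.964, 0.001, -0.268], [0.268, 0.001, 0.964], [0.001, -1.0, 0.0]]
force: [-1.7, 2.4, 2.0]
grip_width: -0.0003
```

>>> step_arm(
  steps=[
    {"x":0,"y":0.1,"z":0,"turn":0},
    {"x":0,"y":0.2,"z":0,"turn":0},
    {"x":0,"y":0.3,"z":0,"turn":0},
    {"x":0,"y":0.4,"z":0,"turn":0},
    {"x":0,"y":0.5,"z":0,"turn":0},
    {"x":0,"y":0.5,"z":0,"turn":0},
  ],
)

```text
clock: 7.03
ee_pos: [0.6573, -0.0233, 0.0952]
eef_rot: [[0.964, 0.0, -0.267], [0.267, -0.0, 0.964], [0.0, -1.0, -0.0]]
force: [0.3, 0.4, -0.1]
grip_width: 0.0002
```

>>> step_arm(
  steps=[
    {"x":0,"y":0.1,"z":0,"turn":0},
    {"x":0,"y":0.1,"z":0,"turn":0},
    {"x":0,"y":0.1,"z":0,"turn":0},
  ],
)

```text
clock: 7.28
ee_pos: [0.6573, -0.0233, 0.0951]
eef_rot: [[0.964, 0.001, -0.267], [0.267, -0.0, 0.964], [0.001, -1.0, -0.001]]
force: [-2.0, -0.6, 4.6]
grip_width: 0.0002
```

The far long section has a firm stop at 78 mm. Next is the short section at the -y end.

>>> step_arm(
  steps=[
    {"x":0,"y":-2,"z":0,"turn":0},
    {"x":0,"y":-4.5,"z":0,"turn":0},
    {"x":0,"y":-5,"z":-3,"turn":0},
    {"x":-2,"y":-5,"z":-6,"turn":0},
    {"x":-5,"y":-5,"z":-9.5,"turn":0},
    {"x":-7.1,"y":-5,"z":-9.5,"turn":0},
    {"x":-7.1,"y":-5,"z":-9.5,"turn":0},
    {"x":-7.1,"y":-5,"z":-9.5,"turn":0},
    {"x":-7.1,"y":-5,"z":-9.5,"turn":0},
    {"x":-7.1,"y":-5,"z":-9.5,"turn":0},
  ],
)

```text
clock: 8.12
ee_pos: [0.615, -0.133, 0.1444]
eef_rot: [[0.963, 0.001, -0.268], [0.268, 0.0, 0.963], [0.001, -1.0, -0.0]]
force: [-0.7, 0.4, -0.3]
grip_width: -0.0001
```

```bash
python3 look.py 4
```

```text
8.2167 [ 0.615  -0.1327  0.1443] [ 1.01 -0.01  0.93]
```

View pics/sc4.png

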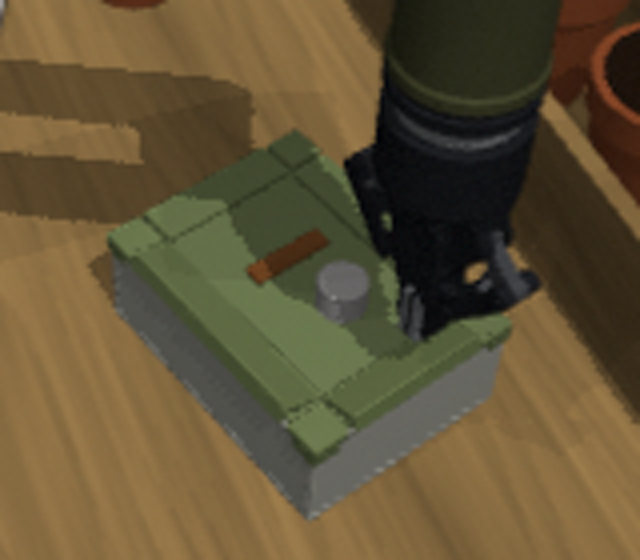

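The tip is above the -y-end short section at about (415,335) in the crop, clear of the tin at (343,290). Pressing.

>>> step_arm(
  steps=[
    {"x":0,"y":2,"z":0,"turn":0},
    {"x":0,"y":3.3,"z":0,"turn":0},
    {"x":0,"y":3.7,"z":0,"turn":0},
    {"x":0,"y":4.0,"z":0,"turn":0},
    {"x":0,"y":4.15,"z":0,"turn":0},
    {"x":0,"y":4.3,"z":0,"turn":0},
    {"x":0,"y":4.4,"z":0,"turn":0},
  ],
)

```text
clock: 8.8
ee_pos: [0.6141, -0.1335, 0.101]
eef_rot: [[0.963, 0.0, -0.268], [0.268, -0.0, 0.963], [0.0, -1.0, -0.0]]
force: [-1.2, 0.3, 3.0]
grip_width: 0.0
```

>>> step_arm(
  steps=[
    {"x":0,"y":0.1,"z":0,"turn":0},
    {"x":0,"y":0.2,"z":0,"turn":0},
    {"x":0,"y":0.3,"z":0,"turn":0},
    {"x":0,"y":0.4,"z":0,"turn":0},
    {"x":0,"y":0.5,"z":0,"turn":0},
    {"x":0,"y":0.6,"z":0,"turn":0},
    {"x":0,"y":0.6,"z":0,"turn":0},
  ],
)

```text
clock: 9.38
ee_pos: [0.6145, -0.1336, 0.095]
eef_rot: [[0.964, 0.001, -0.267], [0.267, -0.0, 0.964], [0.001, -1.0, -0.0]]
force: [-0.9, 0.2, 5.4]
grip_width: 0.0001
```

Shut, with a firm stop and 5.4 N. Last is the near long section.

>>> step_arm(
  steps=[
    {"x":0,"y":-2,"z":0,"turn":0},
    {"x":0,"y":-4.5,"z":0,"turn":0},
    {"x":-3,"y":-5,"z":0,"turn":0},
    {"x":-6,"y":-5,"z":2,"turn":0},
    {"x":-7.1,"y":-5,"z":5,"turn":0},
    {"x":-7.1,"y":-5,"z":9,"turn":0},
    {"x":-7.1,"y":-5,"z":9.5,"turn":0},
    {"x":-7.1,"y":-5,"z":9.5,"turn":0},
    {"x":-7.1,"y":-5,"z":9.5,"turn":0},
    {"x":-7.1,"y":-5,"z":9.5,"turn":0},
  ],
)

```text
clock: 10.22
ee_pos: [0.5216, -0.0618, 0.1445]
eef_rot: [[0.964, 0.002, -0.267], [0.267, -0.001, 0.964], [0.001, -1.0, -0.001]]
force: [-0.3, -0.4, -0.3]
grip_width: -0.0001
```

```bash
python3 look.py 5
```

```text
10.3167 [ 0.5213 -0.062   0.1443] [-0.3  -0.51  0.17]
```

View pics/sc5.png

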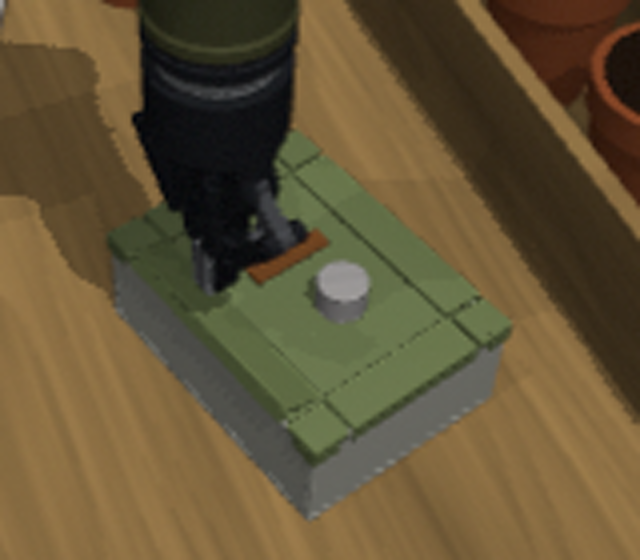

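The far long and -y-end short sections now look level, at (400,230) and (410,370). The tip is over the near long section at (215,285). Pressing.

>>> step_arm(
  steps=[
    {"x":0,"y":2,"z":0,"turn":0},
    {"x":0,"y":3.3,"z":0,"turn":0},
    {"x":0,"y":3.7,"z":0,"turn":0},
    {"x":0,"y":4.0,"z":0,"turn":0},
    {"x":0,"y":4.15,"z":0,"turn":0},
    {"x":0,"y":4.3,"z":0,"turn":0},
    {"x":0,"y":4.4,"z":0,"turn":0},
  ],
)

```text
clock: 10.9
ee_pos: [0.5195, -0.0617, 0.1009]
eef_rot: [[0.964, -0.002, -0.267], [0.267, -0.001, 0.964], [-0.002, -1.0, -0.0]]
force: [-3.6, -0.1, 4.1]
grip_width: 0.0001
```

>>> step_arm(
  steps=[
    {"x":0,"y":0.1,"z":0,"turn":0},
    {"x":0,"y":0.2,"z":0,"turn":0},
    {"x":0,"y":0.3,"z":0,"turn":0},
    {"x":0,"y":0.4,"z":0,"turn":0},
    {"x":0,"y":0.5,"z":0,"turn":0},
    {"x":0,"y":0.6,"z":0,"turn":0},
    {"x":0,"y":0.6,"z":0,"turn":0},
  ],
)

```text
clock: 11.48
ee_pos: [0.5208, -0.061, 0.095]
eef_rot: [[0.964, 0.001, -0.267], [0.267, -0.0, 0.964], [0.001, -1.0, -0.0]]
force: [-1.1, -0.6, 5.2]
grip_width: 0.0
```

Shut. Now I'll lift and move well to the +y side to check everything.

>>> step_arm(
  steps=[
    {"x":0,"y":-2,"z":0,"turn":0},
    {"x":0,"y":-5,"z":0,"turn":0},
    {"x":0,"y":-9,"z":0,"turn":0},
    {"x":0,"y":-13,"z":2,"turn":0},
    {"x":-1,"y":-15,"z":6,"turn":0},
    {"x":-1,"y":-15,"z":10,"turn":0},
    {"x":-1,"y":-15,"z":14,"turn":0},
    {"x":-1,"y":-15,"z":18,"turn":0},
    {"x":-1,"y":-15,"z":22,"turn":0},
    {"x":-1,"y":-15,"z":26,"turn":0},
    {"x":-1,"y":-15,"z":30,"turn":0},
    {"x":-1,"y":-15,"z":34,"turn":0},
    {"x":-1,"y":-15,"z":34,"turn":0},
    {"x":-1,"y":-15,"z":34,"turn":0},
    {"x":-1,"y":-15,"z":34,"turn":0},
    {"x":-1,"y":-15,"z":34,"turn":0},
  ],
)

```text
clock: 12.82
ee_pos: [0.4199, 0.2629, 0.2441]
eef_rot: [[0.964, -0.0, -0.266], [0.266, -0.001, 0.964], [-0.0, -1.0, -0.001]]
force: [-0.1, 0.3, 0.2]
grip_width: 0.0
```

```bash
python3 look.py 6
python3 - <<'E'
import cv2,numpy as np
for c in('t','s'):
    a=cv2.imread('pics/%s0.png'%{'t':'top','s':'side'}[c]);b=cv2.imread('pics/%s6.png'%c)
    d=cv2.absdiff(a,b);cv2.imwrite('pics/d%s6.png'%c,d*2)
E
```

```text
12.9167 [0.4202 0.2626 0.2442] [-0.81  0.16 -0.3 ]
```

View pics/sc6.png

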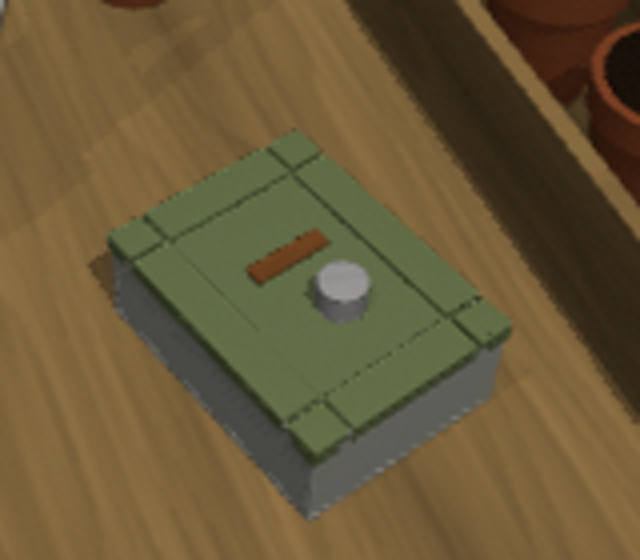

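View pics/tc6.png

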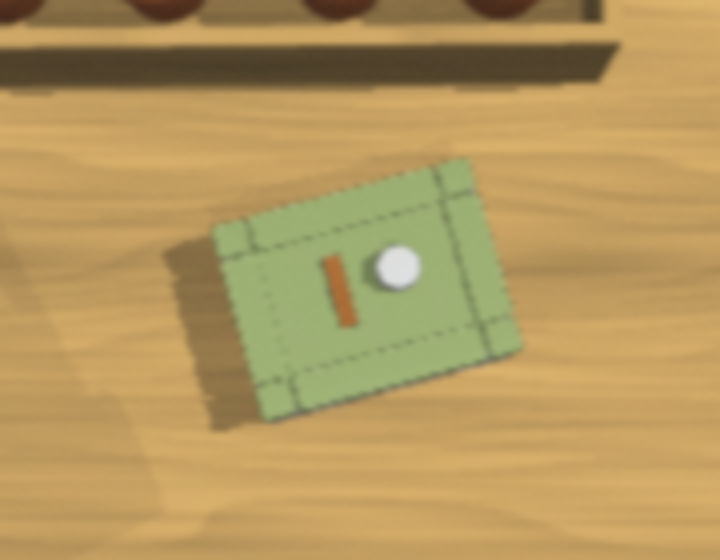

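View pics/ds6.png

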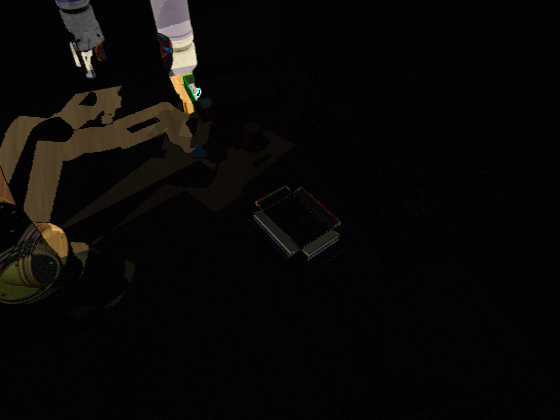

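All four sections are level and evenly shaded in both views. The before/after difference shows only the four rim sections, the arm and its shadow: the box, tin, marker and bystanders have not moved. I'm handing it in.

```bash
python3 -c "
from plant import ctrl
print(ctrl.sign_off()); print(ctrl.get_state()['clock'])"
```

```text
the job is handed in; nothing more can be done
None
the job is handed in; nothing more can be done
```

All four raised rim sections are pressed shut and the whole rim is level; I handed the job in at about 13 s of the 48 s allowed. I went round the rim in order with the closed fingertips: short section at the +y end, far long, short section at the -y end, near long.

**Force checks:** each section gave a firm stop with the fingertips at about 78 mm, the height of the fixed corners. The contact forces I read were between 4.6 and 8 N.

**Last pictures:** both cameras show the rim level and evenly shaded. Compared with the first side picture, only the rim sections, the arm and its shadow differ. The box, tin, marker and other things on the table show no movement. The arm ended clear of everything.

**Disagreements:** the two camera views differed by 1–3 mm on the lid corners, within what the presses could tolerate. The trained networks gave some false boxes, for example the pot reported as the seed box. I placed the presses from lid corners I picked out in the pictures myself. No final check failed.

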